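Open the fume extractor's damper and hold its hood at reach mark 100

TASK

Get the bench fume extractor ready for soldering on the open tablet: turn the damper lever on its duct fully open, in line with the duct. Then squeeze the release button in the hood's grip, draw the spring-loaded hood out to the 100 mm mark of its tube scale, and finish while still holding it steady there, since it runs back if let go. Leave the tablet, the screw dish and the screwdriver lying where they are.

Things in the scene. Friction and masses are not known exactly. Their poses are not given: they have to be found in the camera images.
- extractor: Fume extractor, fixed: grey fan unit 200 x 150 mm, 222 mm high, and a level round duct (axis 160 mm above the bench) leading from it along this body's -y. Origin on the bench under the duct; z up, x across it. Along -y from the origin (mm): fan unit -400 to -250, damper housing (72 mm diameter) -186 to -124 with the lever's pivot at -155, outer duct (60 mm) to +70, parked grip +115.
- duct_end (a point): Centre of the open end of the outer duct's black collar (68 mm diameter), where the scale is read. On the collar a steel latch keeper stands up to 215 mm above the bench. Axes as the extractor's.
- damper (a joint): Angle of the damper lever (rad): 0 closed, lever across the duct, pointing along the extractor's -x; grows counterclockwise seen from above to its stop at 1.571, fully open, lever along the duct, pointing to the hood. Starts between 0 and 0.3. Stiff (about 0.12 N m), stays where it is left.
- damper_pivot (a point): Point on the lever's vertical pivot axis, above the duct, at half the height of the lever bar (about 215 mm above the bench). Turns with the lever: its -x axis points along the lever to the free end.
- damper_tip (a point): Point on the black lever bar 60 mm from the pivot, 15 mm short of its free end, at half its height. The bar is 12 mm wide, 17 mm high (207 to 224 mm above the bench); 16 mm of free space under it where it lies over the outer duct. Axes as damper_pivot.
- reach (a joint): How far the inner tube with the hood is drawn out (m), along the extractor's -y: 0 parked, 0.100 at the 100 mm mark, end stop 0.130. A spring pulls it back with 4 to 5.5 N, friction 1 N; let go, it runs back and latches. Parked, the latch gives it only 2 mm of play until the release button is in.
- mark_100 (a point): The 100 mm mark on top of the silver inner tube (48 mm diameter), moving with it; hidden in the duct at first, it just comes out of the collar when the hood is 100 mm out. The scale: a white strip with thin black marks every 10 mm, those at 0, 50 and 100 mm across its whole width, so this is the third wide one.
- hood: The sliding part: inner tube, upright black grip, and beyond it an elbow and a round grey hood (110 mm across) with its mouth 82 mm above the bench. Origin on the duct axis (160 mm above the bench) straight below the grip. Axes parallel to the extractor's.
- grip (a point): Middle of the black upright grip on the inner tube, 225 mm above the bench: 28 mm across (x), 44 mm along the duct (y), from a clamp ring (top 188 mm above the bench) up to 245 mm. Axes parallel to the extractor's. Both x sides are free for fingers from above. With the button in, it is 30 mm wide, x -14 to +16; out, 36 mm.
- release (a joint): How far the release button is pressed in (m): 0 out, stop at 0.006; the latch is clear from 0.004. Springs out when let go; 2 N to start, 5 N fully in.
- button_face (a point): Centre of the outer face of the grey release button on the grip's +x side, 30 mm along the duct by 32 mm high, 22 mm from the grip's middle plane when out. Pressed along the grip's -x. Its steel latch tongue runs low from the grip back over the collar, 200 to 208 mm above the bench.
- tablet: Opened tablet lying on the bench beyond the parked hood, 170 x 240 mm, 8 mm thick, loose. Origin at the centre of its underside. Leave alone.
- dish: Steel screw dish, 84 mm across, 18 mm high, loose. Origin at the centre of its underside. Leave alone.
- screwdriver: Small screwdriver with a red handle, about 170 mm long, lying on the bench, loose. Leave alone.

How it is judged (in metres and radians):
On the way, in this order (a step that is already met when the one before it is completed fails the run):
1. the damper lever is fully open (value of joint damper above 1.45 rad), for 0.2 s.
2. the release button is pressed in while the hood is still parked (value of joint release above 0.004 m and value of joint reach below 0.006 m), for 0.05 s.
3. the hood is held at the 100 mm mark (value of joint reach between 0.095 and 0.105 m and contact force between the fingers and hood above 2 N), for 0.5 s.
At the end, for the whole second after the job is handed in: The damper lever is within 0.12 rad of its open stop, the hood stands still at 100 mm, 5 mm more or less, and the fingers hold it by its grip (contact force over 2 N) against its return spring (all of step 3 and value of joint damper above 1.45 rad and velocity of joint reach between -0.01 and 0.01 m/s); the arm keeps its last pose, push and grip.
It fails at once if the tablet is moved by more than 15 mm (distance of tablet from where it was at the start of the episode above 0.015 m).
It fails at once if the screw dish is moved by more than 15 mm (distance of dish from where it was at the start of the episode above 0.015 m).
It fails at once if the screwdriver is moved by more than 15 mm (distance of screwdriver from where it was at the start of the episode above 0.015 m).
It also fails if it takes over 45 s, if anything falls off the work surface, if the arm or the gripper's body presses on something with over 40 N, if the wrist force passes 120 N, or if a joint passes its speed limit or range.

ROBOT

A 7-joint arm with a two-finger parallel gripper is mounted at the origin on the work surface. World frame = base frame: x ahead of the robot, y to its left, z up, the work surface at z = 0. Lengths are in mm, angles in rad, forces in N, time in s.
With the tool pointing down it reaches from about 400 to 875 mm from the base axis. Payload 4.4 kg.
Tool frame: the origin (TCP) lies between the finger pads; the fingertips stand ctrl.tip_reach ahead of it and the grasp point (between the pads) lies 8 mm behind it (ctrl.tip_reach is the distance from the TCP to the fingertips, in mm); z points along the fingers, y is the direction in which the jaws open and shut (so a half turn about z gives the same grasp; the last joint's range is limited). The gripper opens to 85 mm and grips with 20 to 120 N. Pads are 22 mm wide; open, the fingers measure 114 mm over their backs; the gripper's body (76 mm by 85 mm) begins 54 mm behind the grasp point. The pads swing forward as they close: fully open they stand 13 mm farther back than shut.
Start: joints at [-1.412, 0.628, 0.038, 1.517, -0.027, 0.996, -0.02], TCP at [144.866, 633.665, 214.613] pointing down, gripper open.
Joint ranges: [-3.06, 3.06], [-0.37, 2.12], [-1.25, 1.32], [0.18, 2.47], [-1.1, 4.24], [0.23, 1.98], [-2.94, 2.94]. Speed limits (rad/s): [2.57, 2.57, 3.14, 3.14, 3.14, 3.14, 3.14].

INTERFACE

Orientations are given as [roll, pitch, yaw] about the fixed x, y, z axes, in that order (R = Rz(yaw) Ry(pitch) Rx(roll)).
In Python, from cell import status, viewer, order, ctrl gives the robot as it stands.
- The arm moves only by the tool play_rows, never from a script. Its argument "series" is a list of rows, each a list of 5 numbers: the shift along the tool's x, y, z in cm, then the turn about the tool's z in degrees, then the closure, from 0 (fully open) to 1 (shut). In form: [[x, y, z, yaw, gripper], ...]. A call has 1 to 8 rows; each row is the pose to reach, as a shift and turn from the pose commanded when the call began, along the tool's axes at that moment; what a row does not reach only later rows make up. A row lasts 1/10 s, in which the tool goes at most 50 mm and 8.59 degrees, less where a joint would pass 70% of its speed; a pose out of reach is approached as far as the arm can. A call with a gripper value outside its range is refused whole. The fingers move at their own pace and stop on an object; the grip force is fixed at half the most. Time passes only in rows, so rows that repeat a pose let the fingers close. It gives the time, the measured TCP pose, the force and the opening at its end, in the units of the state.
- status.read_state(): the state, without advancing time (a new reading comes with each control period).
- viewer.get_image(name): name is "side" or "top"; returns a dict with "img" (400x640x3 uint8, red, green, blue), "vfov" (degrees; the focal length in pixels is half the picture's height over the tangent of half this angle, whatever the lens; pixels are square), "cx", "cy" (the principal point, pixels), "rvec" (rotation vector, rad) and "tvec" (3), from world to camera coordinates, as OpenCV has them. Camera axes: x right, y down, z forward; pixel columns grow to the right and rows downward; lengths in mm; the calibration is good to about 2 mm. A picture is of the moment at which its call begins. There is no depth.
- order.finish_job(): hands the job in, once; it reports no verdict.
The state is a dict: "clock": time; "qpos": joint angles; "qd": joint speeds; "tau": joint torques, N m; "eef_pos": TCP position; "tool_rot": TCP orientation; "force": force on the tool from outside, world axes, zero at the start; "torque": the same for the moment, N m; "width": finger opening in mm.
Only numpy, scipy, OpenCV 4.12 (cv2) and the standard library are available. Lean on these libraries where they do the work, as an engineer would, in place of code of your own. Each camera call takes 0.05 s, during which the arm holds its last target. There are 200 camera calls.

## Working session

There is one attempt and no reset: what is moved stays moved. The work goes in short steps, Python scripts to look and compute and a tool call to move; the robot and the scene stay as the last step left them, time stands still between calls to the robot, and variables do not carry over. Pictures are saved under pics/ and viewed, about 8 in all and at most 12, crops included, and the job is handed in when it is done.

Besides the shell and the picture viewer there is one more tool, called after "Emit:" as a command line: name --pt "numbers of a row" for each row, then --argument value for the rest. play_rows: Moves the arm, as the interface text tells. Its arguments: {"type":"object","properties":{"series":{"type":"array","items":{"type":"array","items":{"type":"number"}}}},"required":["series"]}

```bash
mkdir -p pics; ls; cat > h.py <<'E'
import numpy as np, cv2
from cell import status, viewer, order, ctrl
from scipy.spatial.transform import Rotation as Ro
def cam(n):
    d=viewer.get_image(n); h,w=d["img"].shape[:2]
    f=h/2/np.tan(np.radians(d["vfov"])/2)
    K=np.array([[f,0,d["cx"]],[0,f,d["cy"]],[0,0,1]]); R=cv2.Rodrigues(np.array(d["rvec"],float))[0]
    return dict(img=d["img"],K=K,R=R,t=np.array(d["tvec"],float).ravel())
def ray(c,p):
    o=-c["R"].T@c["t"]; v=c["R"].T@np.linalg.solve(c["K"],[p[0],p[1],1.]); return o,v/np.linalg.norm(v)
def onz(c,p,z):
    o,v=ray(c,p); return o+v*(z-o[2])/v[2]
def tri(c1,p1,c2,p2):
    o1,v1=ray(c1,p1);o2,v2=ray(c2,p2)
    s=np.linalg.lstsq(np.c_[v1,-v2],o2-o1,rcond=None)[0]
    a,b=o1+v1*s[0],o2+v2*s[1]; return (a+b)/2,np.linalg.norm(a-b)
def proj(c,P):
    q=c["K"]@(c["R"]@np.asarray(P,float)+c["t"]); return q[:2]/q[2]
def save(c,n): cv2.imwrite("pics/"+n,c["img"][:,:,::-1])
E
python3 - <<'E'
from h import *
import pickle
for n in("side","top"):
    c=cam(n); save(c,n+"0.png"); pickle.dump(c,open(n+"0.pkl","wb")); print(n,c["K"][0],-c["R"].T@c["t"],c["R"][2])
print(status.read_state(),ctrl.tip_reach)
E
```

```text
pics
side [413.09832083   0.         324.02108522] [136.5697169  413.89418323 695.16905896] [ 0.52526823 -0.55253712 -0.64714451]
top [376.41519281   0.         322.80356782] [ 419.228913    -48.67403777 1006.95358368] [ 0.16375798 -0.00514221 -0.98648714]
{'clock': 0.1, 'qpos': array([-1.41178574,  0.62920804,  0.0384159 ,  1.51824355, -0.02698272,
        0.99629169, -0.01999372]), 'qd': array([-0.00050027, -0.00156177, -0.00078241, -0.00396344, -0.00056011,
       -0.00068451, -0.00059332]), 'tau': array([ 2.44996154e-03, -5.64518881e+01,  1.23021159e+00, -1.93966484e+01,
        1.12212310e-02,  5.51675956e-03, -9.11668650e-06]), 'eef_pos': array([144.73064099, 633.10089954, 213.81790377]), 'tool_rot': array([-3.13995907e+00,  1.08039652e-05,  2.91682165e+00]), 'force': array([ 0.82609862, -0.15742235, -0.49115633]), 'torque': array([ 0.00605353, -0.01048761,  0.02122559]), 'width': 85.46846970333146} 11.0
```

View pics/side0.png

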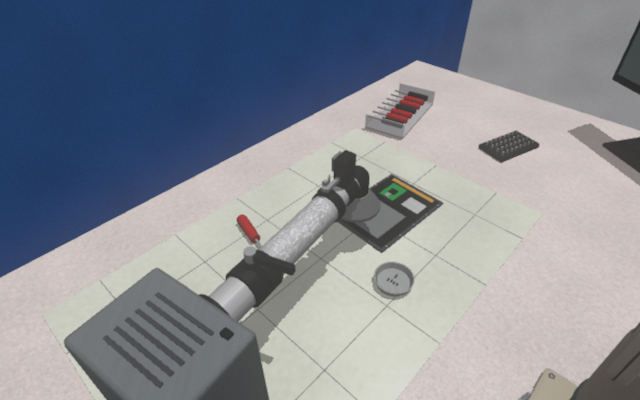

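View pics/top0.png

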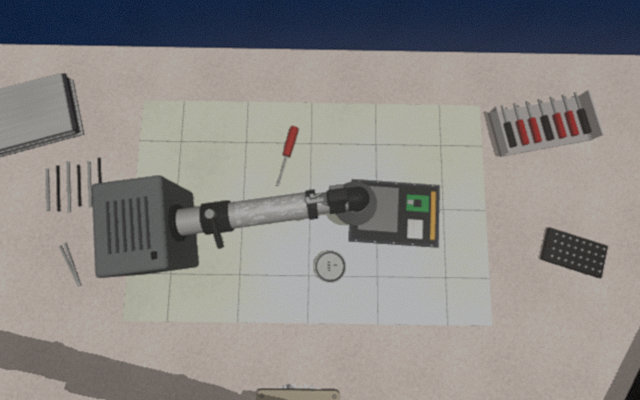

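```bash
python3 - <<'E'
from h import *
import pickle
s,t=[pickle.load(open(n+"0.pkl","rb")) for n in("side","top")]
a=cv2.resize(s["img"][140:310,200:400],None,fx=3.0,fy=3.0,interpolation=cv2.INTER_CUBIC)
b=cv2.resize(t["img"][175:260,170:400],None,fx=3.45,fy=3.45,interpolation=cv2.INTER_CUBIC)
cv2.imwrite("pics/s1.png",a[:,:,::-1]);cv2.imwrite("pics/t1.png",b[:,:,::-1])
# lever/duct estimates
piv=onz(t,(210,213),224)
print(piv,onz(t,(220,245),215),onz(t,(345,197),245), onz(t,(330,266),9))
E
```

```text
[515.41666322 182.64491331 224.        ] [449.63954279 160.29667949 215.        ] [549.91465248 -98.19527818 245.        ] [407.08438999 -75.06171821   9.        ]
```

View pics/s1.png

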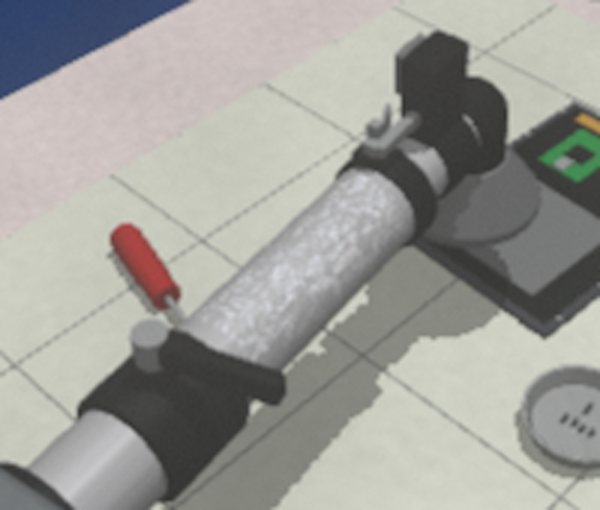

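View pics/t1.png

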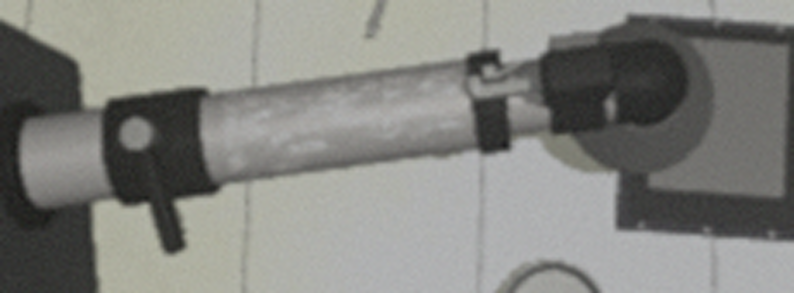

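```bash
python3 - <<'E'
from h import *
import pickle
s,t=[pickle.load(open(n+"0.pkl","rb")) for n in("side","top")]
S=lambda x,y:(200+x/3-1/3,140+y/3-1/3)
T=lambda x,y:(170+x/3.45-.36,175+y/3.45-.36)
print("knob",tri(s,S(150,333),t,T(137,133)))
print("lever end",tri(s,S(274,385),t,T(173,246)))
print("keeper/collar")
a,b=onz(t,T(210,136.5),160),onz(t,T(475,106),160)
d=(b-a)/np.linalg.norm(b-a);yaw=np.arctan2(d[0],-d[1]);print("axis",a,b,np.degrees(yaw))
# collar front in top
for p in[(475,75),(475,150),(510,70),(510,150)]: print(p,onz(t,T(*p),160))
k=tri(s,S(150,333),t,T(137,133))[0]
n=np.array([-d[1],d[0],0])
for nm,D in(("grip",270),("ductend",225)):
    P=k+d*D; print(nm,P)
    for z in(188,245):
        for e in(-22,22):
            for w in(-14,14):
                Q=P+d*e+n*w; Q[2]=z; u,v=proj(s,Q),proj(t,Q)
                if nm=="grip": print(z,e,w,(u-[200,140])*3,(v-[170,175])*3.45)
E
```

```text
knob (array([514.39832694, 183.35073897, 224.37141468]), np.float64(1.4491924795556512))
lever end (array([447.40586287, 159.82300893, 217.47989146]), np.float64(0.468565453748592))
keeper/collar
axis [521.20390113 155.11278149 160.        ] [543.93674594 -18.09996184 160.        ] 7.476898547387232
(475, 75) [564.66161009 -17.68098989 160.        ]
(475, 150) [514.80019103 -18.68898376 160.        ]
(510, 70) [568.36251128 -40.77928676 160.        ]
(510, 150) [515.12876459 -41.62064593 160.        ]
grip [549.53246428 -84.35356132 224.37141468]
188 -22 -14 [437.40816693 144.93581147] [544.63728289 116.70333094]
188 -22 14 [401.75359488 129.35649109] [539.43441247  73.6400995 ]
188 22 -14 [473.72988479 110.85592529] [613.1710881  108.78725764]
188 22 14 [438.68243118  96.28908013] [607.60265426  65.8272122 ]
245 -22 -14 [439.89302858  73.32075207] [546.62800585 103.52778643]
245 -22 14 [402.50396664  58.16070715] [541.03594454  57.41654973]
245 22 -14 [477.82377157  40.10648403] [620.15383311  95.05460127]
245 22 14 [441.1030652   25.97770947] [614.14117823  49.06184141]
ductend [543.67677472 -39.73617794 224.37141468]
```

```bash
cat >> h.py <<'E'
def conv(*targets):
    "rows (cm, deg) to world xyz mm + yaw deg, from the measured pose"
    s=status.read_state(); R=Ro.from_euler("xyz",s["tool_rot"]).as_matrix(); y0=np.degrees(s["tool_rot"][2])
    print("t",s["clock"],s["eef_pos"].round(1),"yaw",y0.round(2),"F",s["force"].round(1),s["width"].round(1))
    for q in targets:
        d=R.T@(np.array(q[:3])-s["eef_pos"])/10; tz=-((q[3]-y0+180)%360-180) if len(q)>3 else 0
        print(q,"->",d.round(2),round(tz,1))
E
python3 -c "
from h import *
conv((145,634,300),(300,420,300),(445,225,300,97.5))"
```

```text
Traceback (most recent call last):
  File "h.py", line 23, in conv
    print("t",s["clock"],s["eef_pos"].round(1),"yaw",y0.round(2),"F",s["force"].round(1),s["width"].round(1))
                                                                                         ^^^^^^^^^^^^^^^^
AttributeError: 'float' object has no attribute 'round'
```

```bash
sed -i 's/s\["width"\].round(1)/round(s["width"],1)/' h.py
python3 -c "
from h import *
conv((145,634,300),(300,420,300),(445,225,300,97.5))"
```

```text
t 0.1 [144.7 633.1 213.8] yaw 167.12 F [ 0.8 -0.2 -0.5] 85.5
(145, 634, 300) -> [-0.01  0.08 -8.62] 0
(300, 420, 300) -> [-19.89 -17.33  -8.59] 0
(445, 225, 300, 97.5) -> [-38.37 -33.11  -8.56] 69.6
```

Emit:
play_rows --pt "0 0 -4.5 0 1" --pt "0 0 -8.6 8 1" --pt "-4 -3.5 -8.6 16 1" --pt "-8 -7 -8.6 24 1" --pt "-12 -10.5 -8.6 32 1" --pt "-16 -14 -8.6 40 1" --pt "-20 -17.3 -8.6 48 1" --pt "-20 -17.3 -8.6 48 1"

```text
clock: 0.9
eef_pos: [305.2, 414.8, 300.8]
tool_rot: [3.141, 0.003, 2.068]
force: [0.2, 0.3, -0.1]
width: 0.3
```

```bash
python3 -c "
from h import *
conv((375,320,300),(445,225,300,97.5))"
```

```text
t 0.9 [305.2 414.8 300.8] yaw 118.51 F [ 0.2  0.3 -0.1] 0.3
(375, 320, 300) -> [-11.67   1.61   0.12] 0
(445, 225, 300, 97.5) -> [-23.36   3.23   0.16] 21.0
```

Emit:
play_rows --pt "-4 0.5 0.1 7 1" --pt "-8 1.1 0.1 14 1" --pt "-12 1.6 0.1 21 1" --pt "-16 2.2 0.1 21 1" --pt "-20 2.7 0.1 21 1" --pt "-23.4 3.2 0.1 21 1" --pt "-23.4 3.2 0.1 21 1" --pt "-23.4 3.2 0.1 21 1"

```text
clock: 1.7
eef_pos: [443.0, 231.5, 299.3]
tool_rot: [-3.141, -0.0, 1.712]
force: [-0.5, 0.1, -0.1]
width: -0.4
```

```bash
python3 - <<'E'
from h import *
s,t=cam("side"),cam("top")
a=cv2.resize(s["img"][140:340,180:400],None,fx=2.0,fy=2.0)
b=cv2.resize(t["img"][170:270,170:370],None,fx=2.2,fy=2.2)
o=np.zeros((a.shape[0]+b.shape[0],440,3),np.uint8);o[:a.shape[0]]=a;o[a.shape[0]:]=b
cv2.imwrite("pics/m2.png",o[:,:,::-1])
conv((450,210,215,97.5))
E
```

```text
t 1.8 [442.2 233.  299.3] yaw 98.26 F [-0.7 -0.3  0.6] -0.1
(450, 210, 215, 97.5) -> [-2.39  0.45  8.42] 0.8
```

View pics/m2.png

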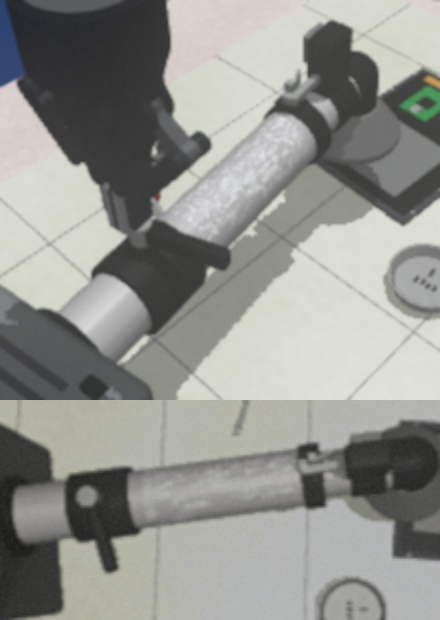

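```bash
python3 - <<'E'
from h import *
s,t=cam("side"),cam("top")
for P in((442,233,299),(442,233,288),(515,183,224)): print(proj(s,P),proj(t,P))
save(t,"t3.png")
E
```

```text
[247.31551729 261.39695441] [168.83101963 246.67905483]
[248.42076187 267.11956267] [171.1358966  246.89969627]
[249.15837395 250.40420889] [209.81742565 213.19541852]
```

View pics/t3.png

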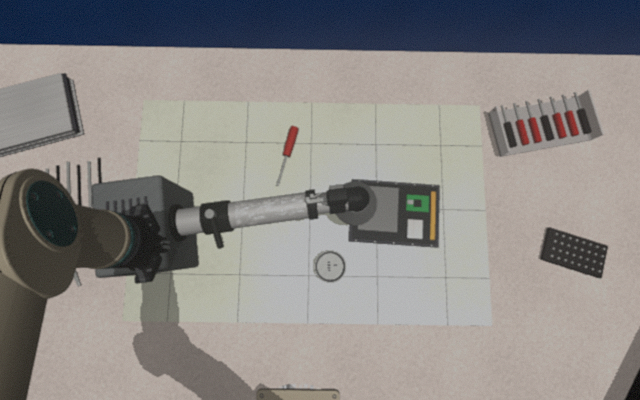

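Emit:
play_rows --pt "-1 0.4 3 0.8 1" --pt "-2 0.4 6 0.8 1" --pt "-2.2 0.4 8.4 0.8 1" --pt "-2.2 0.4 8.4 0.8 1" --pt "-2.2 0.4 8.4 0.8 1"

```text
clock: 2.4
eef_pos: [450.0, 211.3, 215.9]
tool_rot: [-3.141, -0.0, 1.7]
force: [0.5, 0.9, 0.7]
width: 0.2
```

```bash
python3 - <<'E'
from h import *
s,t=cam("side"),cam("top")
e=status.read_state()["eef_pos"]
for P in(e-[0,0,11],(515,183,224)): print((proj(s,P)-[180,140])*2.5,(proj(t,P)-[130,170])*2.5)
a=cv2.resize(s["img"][170:340,180:380],None,fx=2.5,fy=2.5)
b=cv2.resize(t["img"][190:270,130:330],None,fx=2.5,fy=2.5)
cv2.imwrite("pics/m4.png",np.vstack([a,b])[:,:,::-1])
# sweep path
piv=np.array([515.5,183.]); off=20
for th in np.r_[.21:1.6:8j]:
    a=np.radians(7.5)+th; u=-np.array([np.cos(a),np.sin(a)]); p=np.array([-u[1],u[0]])
    q=piv+52*u-off*p; conv((*q.round(1),215,97.5))
E
```

```text
[208.54679777 381.21654632] [167.16083889 185.56635511]
[172.89593487 276.01052221] [199.54356414 107.98854631]
t 2.5 [450.9 211.5 216.9] yaw 97.4 F [ 0.8  0.3 -0.5] -0.0
(np.float64(459.8), np.float64(184.5), 215, 97.5) -> [-2.79  0.53  0.18] -0.1
t 2.5 [450.9 211.5 216.9] yaw 97.4 F [ 0.8  0.3 -0.5] -0.0
(np.float64(460.6), np.float64(173.4), 215, 97.5) -> [-3.9   0.47  0.18] -0.1
t 2.5 [450.9 211.5 216.9] yaw 97.4 F [ 0.8  0.3 -0.5] -0.0
(np.float64(463.6), np.float64(162.8), 215, 97.5) -> [-4.99  0.63  0.18] -0.1
t 2.5 [450.9 211.5 216.9] yaw 97.4 F [ 0.8  0.3 -0.5] -0.0
(np.float64(468.6), np.float64(153.0), 215, 97.5) -> [-6.03  1.    0.18] -0.1
t 2.5 [450.9 211.5 216.9] yaw 97.4 F [ 0.8  0.3 -0.5] -0.0
(np.float64(475.4), np.float64(144.3), 215, 97.5) -> [-6.98  1.56  0.18] -0.1
t 2.5 [450.9 211.5 216.9] yaw 97.4 F [ 0.8  0.3 -0.5] -0.0
(np.float64(483.8), np.float64(137.2), 215, 97.5) -> [-7.79  2.3   0.18] -0.1
t 2.5 [450.9 211.5 216.9] yaw 97.4 F [ 0.8  0.3 -0.5] -0.0
(np.float64(493.5), np.float64(131.8), 215, 97.5) -> [-8.45  3.19  0.18] -0.1
t 2.5 [450.9 211.5 216.9] yaw 97.4 F [ 0.8  0.3 -0.5] -0.0
(np.float64(504.0), np.float64(128.5), 215, 97.5) -> [-8.92  4.19  0.19] -0.1
```

View pics/m4.png

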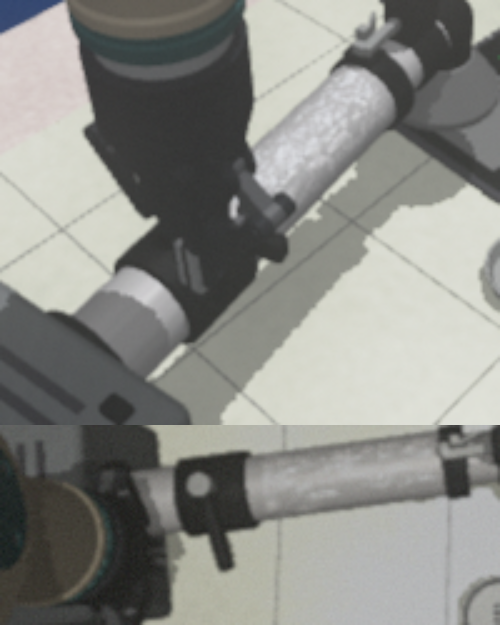

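Emit:
play_rows --pt "-1.5 0.5 0.1 0 1" --pt "-2.8 0.5 0.1 0 1" --pt "-3.9 0.5 0.1 0 1" --pt "-5 0.6 0.1 0 1" --pt "-6 1 0.1 0 1" --pt "-7 1.6 0.1 0 1" --pt "-7.8 2.3 0.1 0 1" --pt "-7.8 2.3 0.1 0 1"

```text
clock: 3.3
eef_pos: [484.6, 134.5, 214.7]
tool_rot: [3.14, 0.001, 1.696]
force: [0.1, -0.0, 0.0]
width: 0.3
```

```bash
python3 - <<'E'
from h import *
conv((493.5,131.8,215,97.5),(504,128.5,215,97.5))
E
```

```text
t 3.3 [484.6 134.5 214.7] yaw 97.18 F [ 0.1 -0.   0. ] 0.3
(493.5, 131.8, 215, 97.5) -> [-0.38  0.85 -0.03] -0.3
(504, 128.5, 215, 97.5) -> [-0.84  1.85 -0.03] -0.3
```

Emit:
play_rows --pt "-0.4 0.8 0 0 1" --pt "-0.7 1.4 0 0 1" --pt "-0.8 1.9 0 0 1" --pt "-0.8 2.0 0 0 1"

```text
clock: 3.7
eef_pos: [504.6, 130.6, 214.5]
tool_rot: [3.141, 0.0, 1.699]
force: [-0.0, 0.5, -0.5]
width: 0.6
```

```bash
python3 - <<'E'
from h import *
s,t=cam("side"),cam("top")
a=cv2.resize(s["img"][170:340,180:380],None,fx=2.5,fy=2.5)
b=cv2.resize(t["img"][190:270,130:330],None,fx=2.5,fy=2.5)
cv2.imwrite("pics/m5.png",np.vstack([a,b])[:,:,::-1])
conv()
E
```

```text
t 3.8 [503.8 130.8 214.4] yaw 97.34 F [ 0.   0.8 -0.7] -0.1
```

View pics/m5.png

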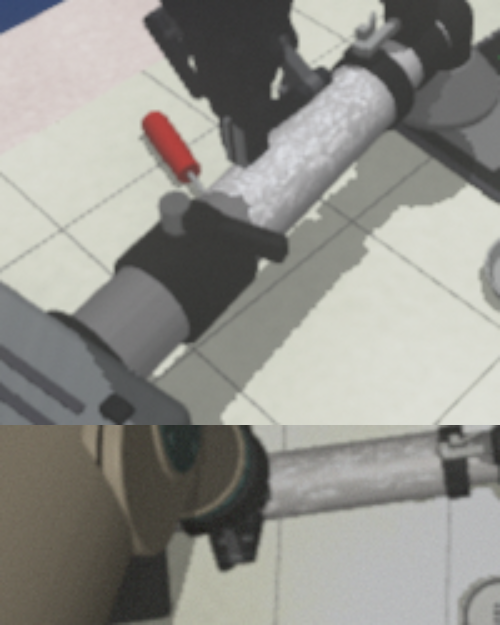

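```bash
python3 - <<'E'
from h import *
s=cam("side");e=np.array(status.read_state()["eef_pos"]);print(e)
R=Ro.from_euler("xyz",status.read_state()["tool_rot"]).as_matrix();print(R.round(2))
f=lambda P:((proj(s,P)-[180,170])*2.5).round(0)
for l in[(0,0,11),(0,0,0),(11,15,11),(-11,15,11),(11,-15,11),(-11,-15,11),(0,57,-10),(0,-57,-10),(38,42,-46),(-38,42,-46),(38,-42,-46),(-38,-42,-46)]:
    print(l,f(e+R@np.array(l)))
for z in(200,210,220,230,240): print(z,onz(s,(276,236),z),onz(s,(302,204),z))
E
```

```text
[503.54007911 130.76829828 214.47106196]
[[-0.13  0.99 -0.  ]
 [ 0.99  0.13  0.  ]
 [ 0.   -0.   -1.  ]]
(0, 0, 11) [252. 187.]
(0, 0, 0) [250. 175.]
(11, 15, 11) [223. 188.]
(-11, 15, 11) [245. 167.]
(11, -15, 11) [258. 208.]
(-11, -15, 11) [280. 187.]
(0, 57, -10) [183. 128.]
(0, -57, -10) [320. 204.]
(38, 42, -46) [151. 131.]
(-38, 42, -46) [234.  65.]
(38, -42, -46) [257. 190.]
(-38, -42, -46) [337. 116.]
200 [526.65242508 120.46640672 200.        ] [552.30815369  34.6723763  200.        ]
210 [518.77465685 126.39221672 210.        ] [543.91226487  42.33080729 210.        ]
220 [510.89688862 132.31802673 220.        ] [535.51637604  49.98923829 220.        ]
230 [503.01912038 138.24383674 230.        ] [527.12048722  57.64766929 230.        ]
240 [495.14135215 144.16964675 240.        ] [518.72459839  65.30610028 240.        ]
```

```bash
python3 - <<'E'
from h import *
s=cam("side")
g=cv2.resize(s["img"][165:265,225:345],None,fx=6,fy=6,interpolation=cv2.INTER_CUBIC).astype(float)
g=(255*(g.clip(0,255)/255)**.5).astype(np.uint8)
cv2.imwrite("pics/m6.png",g[:,:,::-1])
E
```

```text
(no output)
```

View pics/m6.png

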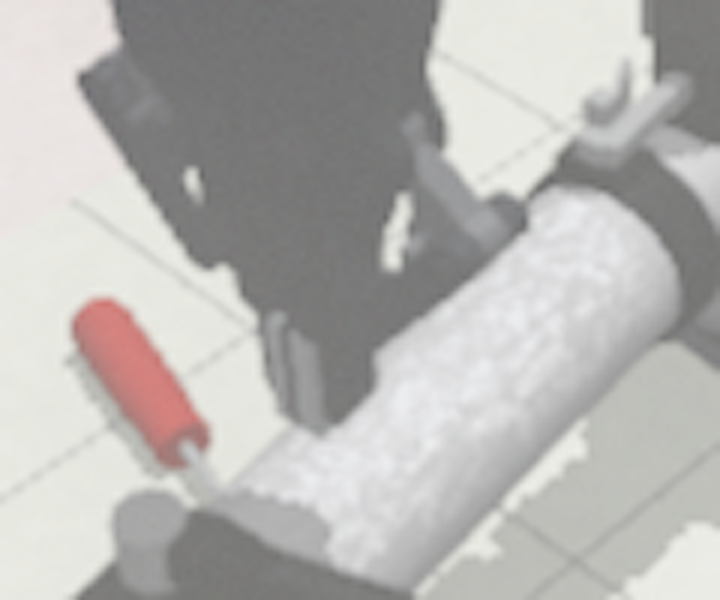

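Emit:
play_rows --pt "-0.4 1.5 0 0 1" --pt "-0.4 1.5 0.5 0 1" --pt "-0.4 1.5 1.0 0 1" --pt "-0.4 1.5 1.2 0 1" --pt "-0.4 1.5 1.4 0 1" --pt "-0.4 1.5 1.4 0 1"

```text
clock: 4.5
eef_pos: [518.6, 128.6, 200.3]
tool_rot: [-3.141, -0.0, 1.699]
force: [-0.0, 0.7, 0.2]
width: 0.0
```

Emit:
play_rows --pt "0 0 0.2 0 1" --pt "0 0 0.4 0 1" --pt "0 0 0.6 0 1" --pt "0 0 0.6 0 1"

```text
clock: 4.9
eef_pos: [518.9, 128.5, 194.3]
tool_rot: [-3.141, 0.0, 1.699]
force: [0.0, -0.0, 0.3]
width: 0.0
```

Emit:
play_rows --pt "0 0 0.2 0 1" --pt "0 0 0.4 0 1" --pt "0 0 0.5 0 1" --pt "0 0 0.5 0 1"

```text
clock: 5.3
eef_pos: [519.0, 128.4, 189.4]
tool_rot: [-3.141, 0.0, 1.698]
force: [0.3, -0.5, -0.8]
width: 0.1
```

Emit:
play_rows --pt "0 0 0.2 0 1" --pt "0 0 0.4 0 1" --pt "0 0 0.4 0 1"

```text
clock: 5.6
eef_pos: [518.9, 128.4, 185.3]
tool_rot: [-3.141, 0.0, 1.698]
force: [-0.4, 1.0, -0.4]
width: -0.0
```

Emit:
play_rows --pt "0 0 0.2 0 1" --pt "0 0 0.4 0 1" --pt "0 0 0.4 0 1"

```text
clock: 5.9
eef_pos: [518.9, 128.4, 181.3]
tool_rot: [-3.141, 0.0, 1.699]
force: [-0.8, 0.2, -0.4]
width: -0.1
```

```bash
python3 - <<'E'
from h import *
s,t=cam("side"),cam("top")
e=np.array(status.read_state()["eef_pos"])
print("tip proj crop",(proj(s,e-[0,0,11])-[215,170])*5,(proj(s,e+[0,0,10])-[215,170])*5)
g=lambda a:(255*(a.clip(0,255)/255.)**.5).astype(np.uint8)
a=cv2.resize(s["img"][170:290,215:335],None,fx=5,fy=5,interpolation=cv2.INTER_CUBIC)
cv2.imwrite("pics/m7.png",g(a.astype(float))[:,:,::-1])
E
```

```text
tip proj crop [309.40251278 414.49722117] [304.26359757 371.85196462]
```

View pics/m7.png

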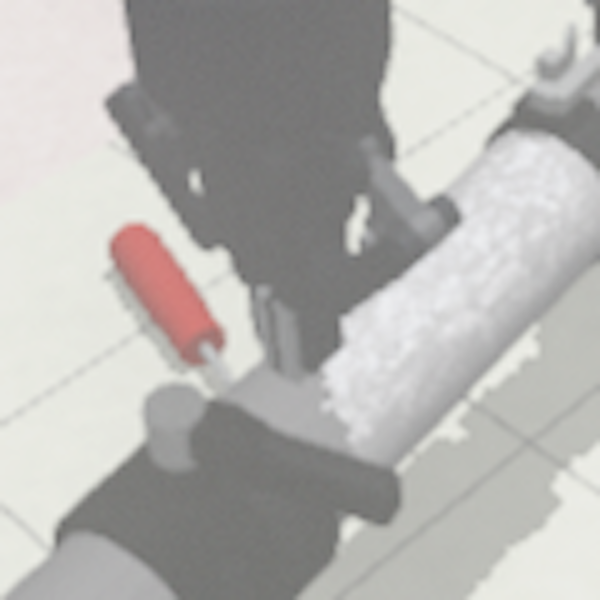

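Emit:
play_rows --pt "0 0 0.1 0 1" --pt "0 0 0.2 0 1" --pt "0 0 0.3 0 1" --pt "0 0 0.3 0 1"

```text
clock: 6.4
eef_pos: [519.0, 128.5, 178.4]
tool_rot: [-3.141, -0.0, 1.699]
force: [0.6, -0.5, 0.6]
width: 0.1
```

Emit:
play_rows --pt "0 0 0.1 0 1" --pt "0 0 0.2 0 1" --pt "0 0 0.3 0 1" --pt "0 0 0.4 0 1" --pt "0 0 0.4 0 1"

```text
clock: 6.9
eef_pos: [519.0, 128.5, 174.4]
tool_rot: [-3.141, 0.0, 1.698]
force: [-0.3, -0.6, -0.2]
width: -0.4
```

Emit:
play_rows --pt "0 0 0.1 0 1" --pt "0 0 0.2 0 1" --pt "0 0 0.3 0 1" --pt "0 0 0.4 0 1" --pt "0 0 0.4 0 1"

```text
clock: 7.4
eef_pos: [519.4, 128.5, 173.2]
tool_rot: [3.14, -0.002, 1.698]
force: [-6.3, -0.8, 22.3]
width: -0.1
```

```bash
python3 - <<'E'
from h import *
s=cam("side"); import pickle; pickle.dump(s,open("s8.pkl","wb"))
s0=pickle.load(open("side0.pkl","rb"))
# dark arm pixels that differ from the start picture
d=np.abs(s["img"].astype(int)-s0["img"]).sum(2)>60
dark=(s["img"].max(2)<75)&d
for r in range(215,262,2):
    c=np.where(dark[r,240:330])[0]+240
    print(r,(c.min(),c.max(),len(c)) if len(c) else None)
e=np.array(status.read_state()["eef_pos"]);print(e,[proj(s,e-[0,0,q]).round(1) for q in(11,0,-10,-20,-30)])
print(status.read_state()["qpos"].round(3))
E
```

```text
215 (np.int64(251), np.int64(305), 43)
217 (np.int64(252), np.int64(306), 42)
219 (np.int64(253), np.int64(304), 38)
221 (np.int64(255), np.int64(298), 37)
223 (np.int64(261), np.int64(300), 36)
225 (np.int64(262), np.int64(298), 37)
227 (np.int64(263), np.int64(296), 34)
229 (np.int64(264), np.int64(293), 30)
231 (np.int64(270), np.int64(290), 21)
233 (np.int64(269), np.int64(287), 19)
235 (np.int64(269), np.int64(284), 13)
237 (np.int64(269), np.int64(282), 9)
239 (np.int64(269), np.int64(282), 9)
241 (np.int64(270), np.int64(282), 9)
243 (np.int64(270), np.int64(281), 8)
245 (np.int64(270), np.int64(279), 6)
247 (np.int64(277), np.int64(277), 1)
249 None
251 None
253 None
255 (np.int64(268), np.int64(268), 1)
257 (np.int64(272), np.int64(272), 1)
259 None
261 None
[519.36440018 128.53367694 173.238112  ] [array([277.1, 256.1]), array([276.6, 251.8]), array([276.1, 247.7]), array([275.6, 243.6]), array([275.1, 239.4])]
[-0.554  0.546  0.39   1.893 -0.294  0.757  0.127]
```

Emit:
play_rows --pt "0 0 -3 0 1" --pt "0 0 -6 0 1" --pt "3 -2 -6 0 1" --pt "6 -3.8 -6 0 1" --pt "9.5 -5.7 -6 0 1" --pt "9.5 -5.7 -4 0 1" --pt "9.5 -5.7 -1.6 0 1" --pt "9.5 -5.7 -1.6 0 1"

```text
clock: 8.25
eef_pos: [448.3, 215.1, 184.5]
tool_rot: [-3.137, 0.002, 1.699]
force: [-0.3, 0.3, -0.0]
width: 0.2
```

```bash
python3 - <<'E'
from h import *
conv((460,184,186,97.5),(504,128.5,186,97.5))
E
```

```text
t 8.25 [448.3 215.1 184.5] yaw 97.37 F [-0.3  0.3 -0. ] 0.2
(460, 184, 186, 97.5) -> [-3.23  0.76 -0.15] -0.1
(504, 128.5, 186, 97.5) -> [-9.3   4.42 -0.16] -0.1
```

Emit:
play_rows --pt "-1.9 0.7 -0.1 0 1" --pt "-3.2 0.7 -0.1 0 1" --pt "-4.3 0.7 -0.1 0 1" --pt "-5.4 0.8 -0.1 0 1" --pt "-5.4 0.8 -0.1 0 1"

```text
clock: 8.75
eef_pos: [465.5, 162.2, 188.4]
tool_rot: [3.141, -0.001, 1.697]
force: [-0.2, 0.6, 0.1]
width: 0.1
```

```bash
python3 - <<'E'
from h import *
t=cam("top"); conv((468.6,153,186,97.5),(475,144,186,97.5),(484,137,186),(493.5,131.8,186,97.5),(504,128.5,186))
import pickle; t0=pickle.load(open("top0.pkl","rb"))
d=np.abs(t["img"].astype(int)-t0["img"]).sum(2)>90
print(d[225:252,205:240].sum(), t["img"][244,219],t0["img"][244,219])
E
```

```text
t 8.8 [465.3 162.2 188.2] yaw 97.24 F [ 0.2 -0.2 -0.2] -0.3
(468.6, 153, 186, 97.5) -> [-0.96  0.21  0.22] -0.3
(475, 144, 186, 97.5) -> [-1.93  0.73  0.22] -0.3
(484, 137, 186) -> [-2.74  1.53  0.22] 0
(493.5, 131.8, 186, 97.5) -> [-3.37  2.41  0.22] -0.3
(504, 128.5, 186) -> [-3.83  3.41  0.22] 0
379 [95 93 87] [50 53 50]
```

Emit:
play_rows --pt "-1 0.2 0.1 0 1" --pt "-1.9 0.7 0.1 0 1" --pt "-2.7 1.5 0.1 0 1" --pt "-3.4 2.4 0.1 0 1" --pt "-3.7 2.9 0.1 0 1"

```text
clock: 9.3
eef_pos: [497.8, 129.5, 186.3]
tool_rot: [-3.139, -0.0, 1.698]
force: [-2.7, 1.5, 0.6]
width: 0.0
```

```bash
python3 - <<'E'
from h import *
s=cam("side"); conv((504,128.5,186),(510,128,186))
cv2.imwrite("pics/m9.png",cv2.resize(s["img"][170:290,215:335],None,fx=5,fy=5,interpolation=cv2.INTER_CUBIC)[:,:,::-1])
E
```

```text
t 9.35 [499.  129.  186.4] yaw 97.27 F [-0.9  0.1  0.1] 0.2
(504, 128.5, 186) -> [-0.11  0.49  0.04] 0
(510, 128, 186) -> [-0.23  1.08  0.04] 0
```

View pics/m9.png

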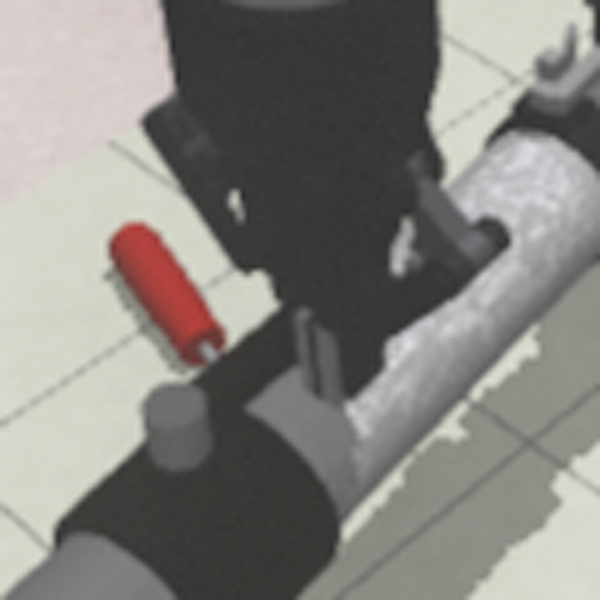

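Emit:
play_rows --pt "-0.1 0.3 0 0 1" --pt "-0.1 0.6 0 0 1" --pt "-0.1 0.8 0 0 1" --pt "-0.1 0.8 0 0 1"

```text
clock: 9.75
eef_pos: [501.2, 129.0, 186.0]
tool_rot: [-3.13, -0.0, 1.699]
force: [-13.1, -1.1, 8.3]
width: 0.2
```

Emit:
play_rows --pt "0 -2.5 0 0 1" --pt "0 -2.5 -4 0 1" --pt "0 -2.5 -8 0 0.5" --pt "-3 -1 -10 0 0.3" --pt "-6 0 -10 0 0" --pt "-10 0 -10 0 0" --pt "-14 0 -10 0 0" --pt "-14 0 -10 0 0"

```text
clock: 10.55
eef_pos: [525.7, -16.8, 287.6]
tool_rot: [3.139, 0.006, 1.689]
force: [0.1, 0.2, 0.8]
width: 84.8
```

```bash
python3 - <<'E'
from h import *
import pickle
s,t=cam("side"),cam("top"); pickle.dump((s,t),open("p10.pkl","wb"))
conv((550,-83,285,97.5),(550,-83,186,97.5))
# lever: dark pixels above light duct, between housing and arm in side view
piv=np.array([515,183,224.]); 
for th in(1.3,1.4,1.5,1.571):
    a=np.radians(7.5)+th;u=-np.array([np.cos(a),np.sin(a),0])
    out=[]
    for w in(-6,6):
        Q=piv+70*u+w*np.array([-u[1],u[0],0]); out.append(proj(s,Q).round(1))
    print(th,out)
a=cv2.resize(s["img"][140:290,200:340],None,fx=4,fy=4,interpolation=cv2.INTER_CUBIC)
cv2.imwrite("pics/m10.png",a[:,:,::-1])
for r in range(214,262,3): 
    c=np.where(s["img"][r,240:300].max(1)<70)[0]+240; print(r,c.min() if len(c) else 0,c.max() if len(c) else 0,len(c))
E
```

```text
t 10.65 [525.2 -10.3 286.9] yaw 97.15 F [-0.   0.1  0.5] 85.2
(550, -83, 285, 97.5) -> [-7.53  1.55  0.2 ] -0.3
(550, -83, 186, 97.5) -> [-7.52  1.54 10.1 ] -0.3
1.3 [array([289. , 231.9]), array([284.7, 227.8])]
1.4 [array([286.6, 229.4]), array([281.8, 225.7])]
1.5 [array([283.9, 227.2]), array([278.6, 223.9])]
1.571 [array([281.8, 225.7]), array([276.2, 222.8])]
214 0 0 0
217 0 0 0
220 0 0 0
223 0 0 0
226 275 281 7
229 272 282 11
232 269 281 13
235 266 278 13
238 263 275 13
241 259 272 14
244 256 269 14
247 256 265 9
250 257 262 6
253 257 264 8
256 258 269 12
259 258 272 15
```

```bash
python3 - <<'E'
from h import *
import pickle
s,t=pickle.load(open("p10.pkl","rb"))
P=np.array([onz(s,(x-.5,y),224)[:2] for x,y in((272,229),(269,232),(266,235),(263,238),(259,241))])
d=np.polyfit(P[:,1],P[:,0],1);print(P.round(1)); print("angle",np.pi/2-(np.arctan(-d[0])-np.radians(7.5))*-1 if 0 else np.arctan(-d[0])*57.3, "edge expected 7.5deg at stop")
E
```

```text
[[524.8 129.2]
 [523.2 136.9]
 [521.6 144.6]
 [520.1 152.1]
 [519.7 160.6]]
angle 9.633178130708822 edge expected 7.5deg at stop
```

View pics/m10.png

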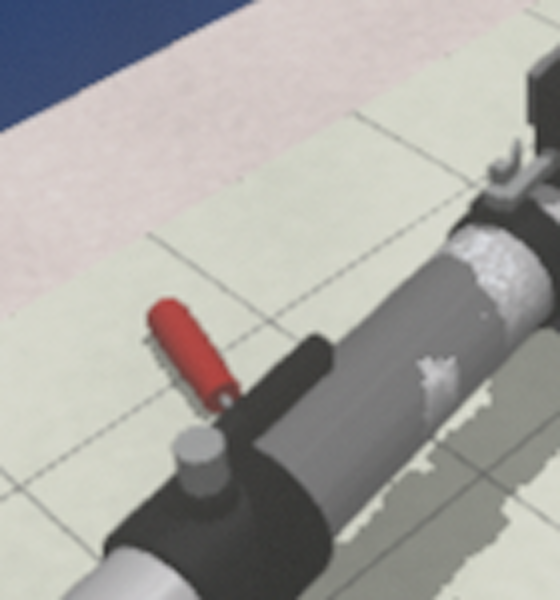

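Emit:
play_rows --pt "-3 0.6 0.2 0 0" --pt "-6 1.2 0.2 0 0" --pt "-7.5 1.5 0.2 0 0" --pt "-7.5 1.5 0.2 0 0" --pt "-7.5 1.5 3 0 0" --pt "-7.5 1.5 3 0 0"

```text
clock: 11.25
eef_pos: [546.8, -78.3, 253.9]
tool_rot: [-3.136, -0.003, 1.701]
force: [-0.2, 1.1, -0.6]
width: 85.5
```

```bash
python3 - <<'E'
from h import *
s=cam("side")
conv((551,-83,186,97.5))
e=np.array(status.read_state()["eef_pos"]);R=Ro.from_euler("xyz",status.read_state()["tool_rot"]).as_matrix()
import pickle; s0=pickle.load(open("side0.pkl","rb"))
d=(np.abs(s["img"].astype(int)-s0["img"]).sum(2)>60)
for r in range(120,190,4):
    c=np.where(d[r,300:400])[0]+300; print(r,(c.min(),c.max()) if len(c) else None, "".join("#" if v else "." for v in d[r,300:380]))
for y in(-42.5,42.5,-57,57): print("open tip proj",y,proj(s,e+R@[0,y,-29]).round(1))
E
```

```text
t 11.3 [547.8 -78.8 255.4] yaw 97.46 F [-0.6 -0.3  0.8] 85.5
(551, -83, 186, 97.5) -> [-0.48  0.29  6.94] -0.0
120 (np.int64(318), np.int64(387)) ..................#############.........................########################
124 (np.int64(319), np.int64(387)) ...................############.............................####################
128 (np.int64(319), np.int64(386)) ...................############................................#################
132 (np.int64(321), np.int64(381)) .....................#########...................................###############
136 (np.int64(364), np.int64(376)) ................................................................#############...
140 (np.int64(363), np.int64(375)) ...............................................................#############....
144 (np.int64(363), np.int64(375)) ...............................................................#############....
148 (np.int64(363), np.int64(371)) ...............................................................#########........
152 None ....................................................
[... 372 characters left out ...]
................
172 None ................................................................................
176 (np.int64(328), np.int64(329)) ............................##..................................................
180 (np.int64(324), np.int64(337)) ........................####.....#####..........................................
184 (np.int64(328), np.int64(333)) ............................######..............................................
188 (np.int64(322), np.int64(329)) ......................########..................................................
open tip proj -42.5 [366.1 147.6]
open tip proj 42.5 [327.2 133.1]
open tip proj -57 [373.2 150.2]
open tip proj 57 [320.9 130.8]
```

Emit:
play_rows --pt "-0.4 0.3 2 0 0" --pt "-0.4 0.3 4 0 0" --pt "-0.4 0.3 6 0 0" --pt "-0.4 0.3 6.9 0 0" --pt "-0.4 0.3 6.9 0 0" --pt "-0.4 0.3 6.9 0 0"

```text
clock: 11.9
eef_pos: [553.4, -84.7, 188.6]
tool_rot: [3.14, 0.0, 1.699]
force: [0.2, 0.4, -0.5]
width: 85.1
```

Emit:
play_rows --pt "0 0 0 0 0.4" --pt "0 0 0 0 0.6" --pt "0 0 0 0 1" --pt "0 0 0 0 1" --pt "0 0 0 0 1" --pt "0 0 0 0 1"

```text
clock: 12.5
eef_pos: [554.6, -85.1, 188.9]
tool_rot: [3.137, 0.001, 1.7]
force: [2.2, 0.6, 4.8]
width: 29.0
```

Emit:
play_rows --pt "-0.5 0 0 0 1" --pt "-1.5 0 0 0 1" --pt "-3 0 0 0 1" --pt "-4.5 0 0 0 1" --pt "-6 0 0 0 1" --pt "-7 0 0 0 1" --pt "-8 0 0 0 1" --pt "-8 0 0 0 1"

```text
clock: 13.3
eef_pos: [566.7, -163.2, 189.0]
tool_rot: [3.134, -0.0, 1.701]
force: [5.8, 5.3, 4.2]
width: 28.8
```

```bash
python3 - <<'E'
from h import *
conv()
e=np.array(status.read_state()["eef_pos"]);print("moved",np.linalg.norm((e-[554.6,-85.1,188.9])[:2]))
s,t=cam("side"),cam("top")
# profile along tube top (z=184) from collar outwards
d=np.array([.130,-.991,0]);
for n,c in(("side",s),("top",t)):
  for dx in(-4,0,4):
    P0=np.array([515.5+dx,183,184.]); v=[]
    g=cv2.cvtColor(c["img"],cv2.COLOR_RGB2GRAY).astype(np.float32)
    for L in range(212,325,3):
        u=proj(c,P0+d*L).astype(np.float32); v.append(int(cv2.getRectSubPix(g,(1,1),(float(u[0]),float(u[1])))[0,0]))
    print(n,dx,v)
E
```

```text
t 13.3 [ 566.7 -163.2  189. ] yaw 97.45 F [5.8 5.3 4.2] 28.8
moved 79.06555986322056
side -4 [61, 61, 60, 62, 60, 60, 76, 94, 111, 135, 126, 117, 132, 124, 94, 111, 129, 120, 120, 137, 129, 118, 132, 128, 105, 122, 134, 117, 113, 129, 112, 100, 112, 123, 122, 123, 122, 117]
side 0 [62, 62, 60, 62, 61, 61, 66, 81, 112, 134, 118, 106, 136, 125, 105, 122, 134, 107, 119, 135, 119, 103, 132, 128, 106, 119, 129, 117, 117, 137, 116, 97, 117, 124, 123, 123, 123, 117]
side 4 [61, 61, 61, 61, 61, 61, 62, 83, 123, 139, 132, 122, 139, 122, 107, 130, 138, 120, 118, 138, 124, 115, 132, 134, 119, 133, 135, 120, 123, 129, 107, 87, 104, 110, 112, 113, 113, 110]
top -4 [46, 47, 49, 45, 84, 125, 126, 111, 127, 124, 111, 117, 130, 113, 105, 126, 111, 81, 71, 74, 80, 80, 82, 84, 86, 91, 94, 93, 95, 96, 98, 98, 103, 102, 103, 104, 105, 107]
top 0 [49, 48, 46, 59, 100, 136, 126, 115, 134, 132, 113, 130, 134, 106, 117, 136, 121, 96, 82, 72, 79, 78, 82, 82, 87, 86, 90, 93, 95, 92, 97, 101, 99, 100, 104, 102, 103, 105]
top 4 [54, 51, 48, 60, 112, 134, 124, 121, 135, 132, 124, 137, 131, 101, 117, 135, 122, 122, 115, 86, 70, 75, 76, 83, 83, 87, 87, 90, 93, 92, 96, 95, 99, 100, 102, 103, 103, 103]
```

Emit:
play_rows --pt "-0.5 0 0 0 1" --pt "-1 0 0 0 1" --pt "-1.5 0 0 0 1" --pt "-2 0 0 0 1" --pt "-2 0 0 0 1" --pt "-2 0 0 0 1"

```text
clock: 14.0
eef_pos: [569.5, -181.5, 189.0]
tool_rot: [3.134, -0.001, 1.702]
force: [6.8, 5.5, 4.1]
width: 28.3
```

```bash
cat > m.py <<'E'
from h import *
conv()
e=np.array(status.read_state()["eef_pos"]);print("moved",np.linalg.norm((e-[554.6,-85.1,188.9])[:2]))
s,t=cam("side"),cam("top"); d=np.array([.130,-.991,0])
from scipy.signal import find_peaks
for n,c in(("side",s),("top",t)):
    g=cv2.cvtColor(c["img"],cv2.COLOR_RGB2GRAY).astype(np.float32); Ls=np.arange(212,335,.5); V=[]
    for dx in np.arange(-9,12,2.):
        v=[]
        for L in Ls:
            u=proj(c,np.array([515.5+dx,183,184.])+d*L); v.append(cv2.getRectSubPix(g,(1,1),(float(u[0]),float(u[1])))[0,0])
        V.append(v)
    V=np.array(V)
    for nm,m in(("mid",V[4:8].mean(0)),("lo",V[:3].mean(0)),("hi",V[-3:].mean(0))):
        pk=find_peaks(-m,prominence=6)[0]
        edge=Ls[np.argmax(m>95)]
        print(n,nm,"edge",edge,[(float(Ls[i]),int(m[i])) for i in pk])
E
python3 m.py
```

```text
t 14.0 [ 569.5 -181.5  189. ] yaw 97.54 F [6.8 5.5 4.1] 28.3
moved 97.59731699272092
side mid edge 233.5 [(243.5, 113), (253.0, 112), (263.0, 111), (272.5, 100), (283.0, 117), (292.5, 114), (303.5, 113), (313.0, 113), (323.5, 95)]
side lo edge 232.5 [(243.0, 112), (253.5, 117), (263.0, 118), (272.5, 115), (283.0, 114), (322.0, 115)]
side hi edge 233.5 [(271.5, 101)]
top mid edge 223.5 [(230.0, 116), (241.0, 117), (250.0, 115), (261.0, 112), (270.0, 103), (281.0, 111), (290.0, 114), (306.0, 70)]
top lo edge 225.5 [(232.0, 105), (241.0, 105), (252.0, 103), (261.0, 102), (272.0, 96), (281.0, 102), (299.0, 72)]
top hi edge 222.5 [(270.0, 99), (310.5, 70)]
```

Emit:
play_rows --pt "-0.2 0 0 0 1" --pt "-0.2 0 0 0 1" --pt "-0.2 0 0 0 1" --pt "-0.2 0 0 0 1" --pt "-0.2 0 0 0 1" --pt "-0.2 0 0 0 1" --pt "-0.2 0 0 0 1" --pt "-0.2 0 0 0 1"

```text
clock: 14.9
eef_pos: [569.7, -182.9, 189.0]
tool_rot: [3.134, -0.002, 1.703]
force: [6.4, 5.4, 4.9]
width: 29.0
```

```bash
python3 m.py; python3 - <<'E'
from h import *
import pickle
for n in("side","top"):
    c0=pickle.load(open(n+"0.pkl","rb"));c=cam(n)
    def cen(im,f): 
        m=f(im.astype(int)); ys,xs=np.where(m); return xs.mean().round(1),ys.mean().round(1),m.sum()
    red=lambda i:(i[...,0]>120)&(i[...,1]<70)&(i[...,2]<70)
    grn=lambda i:(i[...,1]>100)&(i[...,0]<70)&(i[...,2]<110)
    for k,f in(("red",red),("green",grn)):
        box=np.s_[100:260,200:330] if k=="red" else np.s_[150:260,330:450]
        print(n,k,cen(c0["img"][box],f),cen(c["img"][box],f))
    b=np.s_[245:300,310:420]; print("dish diff",(np.abs(c["img"][b].astype(int)-c0["img"][b]).sum(2)>60).sum())
E
```

```text
t 14.9 [ 569.7 -182.9  189. ] yaw 97.57 F [6.4 5.4 4.9] 29.0
moved 98.95956050676895
side mid edge 234.5 [(244.5, 112), (254.5, 111), (264.5, 108), (274.0, 103), (284.5, 114), (294.5, 115), (304.5, 110), (314.0, 111), (325.0, 92)]
side lo edge 231.5 [(244.0, 118), (254.0, 115), (274.0, 113), (283.5, 113), (324.0, 117)]
side hi edge 233.5 [(273.0, 97)]
top mid edge 224.0 [(232.0, 113), (243.0, 112), (252.0, 113), (263.0, 113), (272.0, 101), (281.5, 117), (292.5, 113), (308.0, 70)]
top lo edge 225.5 [(234.5, 105), (243.5, 103), (254.0, 103), (263.5, 103), (274.5, 102), (303.5, 69)]
top hi edge 222.5 [(272.0, 98), (315.5, 71)]
side red (np.float64(47.6), np.float64(128.7), np.int64(122)) (np.float64(49.3), np.float64(132.9), np.int64(38))
side green (np.float64(62.9), np.float64(41.2), np.int64(151)) (np.float64(66.0), np.float64(44.6), np.int64(48))
dish diff 813
top red (np.float64(90.3), np.float64(40.3), np.int64(167)) (np.float64(90.2), np.float64(40.3), np.int64(192))
top green (np.float64(88.6), np.float64(53.1), np.int64(242)) (np.float64(nan), np.float64(nan), np.int64(0))
dish diff 5814<stdin>:6: RuntimeWarning: Mean of empty slice.
  ret = ret.dtype.type(ret / rcount)
```

```bash
python3 -c "
from h import *
print(order.finish_job()); conv()"
```

```text
the job is handed in; nothing more can be done
None
the job is handed in; nothing more can be done
```

I opened the damper lever to its stop, squeezed the release button in, drew the hood out to about the 100 mm mark, and handed the job in while still holding it there, at 14.9 s plus a few pictures. The hand-in reports no verdict.

**Last checks**
- **Lever:** it met the stop with about 13 N on the tool. The side picture then showed it parallel to the duct: edge at 9.6°, duct axis at 7.5°, a difference of about 0.04 rad. I did not measure it again after that.
- **Grip:** the fingers closed to 29 mm on a grip that is 30 mm wide with the button in, and they still hold it.
- **Reach:** arm travel gives 99.0 mm. The scale marks give about 99 to 100 mm in the side view and 98 mm in the top view, so they differ by about 2 mm. About 5 N of spring pull shows on the tool.

**What failed or disagreed**
- **First sweep:** it passed over the lever without touching it. The closed fingertips turned out to be about 27 mm higher than the reported TCP and `ctrl.tip_reach` imply. I found this from the pictures and by lowering the fingers onto the duct (about 22 N), then corrected for it.
- **Loose items:** the screwdriver is unmoved in the top view. I could not confirm the tablet or the dish at the end, because the arm and its shadow covered them. The only contact forces I read were at the duct, the lever and the grip.

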